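Test a pump bottle in its leaning cradle, pass it and count it

TASK

Test the blue pump bottle that leans in the labelling cradle: while it sits there, press its white pump head in to the stop and let it spring back. Then lift the bottle out of the cradle, stand it upright in the green tray without dropping it and let go, and only then press the green tally plunger down to its stop and release it to count the bottle. Leave the reject bottle in the red tray, the spare bottle and the wrench where they are.

Things in the scene. Friction and masses are not known exactly. Their poses are not given: they have to be found in the camera images.
- bottle: Bottle under test: cobalt-blue, body 48 mm diameter to 68 mm, shoulder to 84 mm, grey collar 30 mm diameter from 84 to 118 mm (grip here, along y to clear the nozzle), white pump head on top; 146 mm tall, 0.2 kg. Origin: centre of underside; z along its axis to the head, x to the nozzle side. It starts in the cradle, leaning 30 degrees from vertical to the cradle's -x side, y level.
- pump (a joint): The pump head's travel into the bottle along the bottle axis: 0 out, 0.010 m at its stop; a spring pushes it back (4.5 N at the start, 9 N at the stop).
- pump_top (a point): Centre of the flat top of the white pump head (26 mm diameter, 16 mm high, 8 mm diameter nozzle that sticks out to 19 mm from the axis on the +x side), 146 mm along the axis from the bottle's underside when out. It moves with the head; z points out of the bottle.
- cradle: Fixed labelling cradle: grey plate 170 x 280 x 12 mm, in its middle a black V nest leaning 30 degrees to -x (62 mm long along the bottle, under its -x side; orange lip 12 mm high, 4 mm off the bottle's foot on the +x side). Label roll, 98 mm high, at y = 95 to 138 mm; tally at y = -105 mm. Origin: plate underside, 15 mm to -x of its centre; z up.
- nest (a point): Centre of the nest's floor, where the centre of the bottle's underside rests: 45 mm along x and 50 mm above the cradle's origin.
- tally (a joint): Travel of the green tally plunger (36 mm diameter) on the cradle's base plate, pressed straight down: 0 up, 0.008 m at its stop; a spring returns it, 6 N at the stop.
- tally_top (a point): Centre of the top of the green tally plunger; z points up.
- pass_tray: Green open square tray for bottles that pass, fixed, 120 x 120 mm outside, 30 mm high, walls 4 mm, inner floor 4 mm above the table. Origin: centre of its underside; x and y along its sides. Empty at the start.
- reject_tray: Red tray of the same form and size, for rejects, fixed. Holds the reject bottle. Origin: centre of its underside.
- reject_bottle: Bystander in the red tray: blue bottle with a red collar and no pump head, 118 mm tall. Origin: centre of its underside.
- spare_bottle: Bystander standing on the table beyond the cradle: blue bottle with a black collar and cap, 132 mm tall, 48 mm diameter. Origin: centre of its underside.
- wrench: Bystander: steel wrench lying on the table beyond the cradle, 180 mm long. Origin: on its underside, near the middle.
Not all that is in view belongs to the job. Of the things shaped like the pass_tray, the green one is meant.

How it is judged:
On the way, in this order (a step that is already met when the one before it is completed fails the run):
1. the pump head is pressed to its stop while the bottle sits in the cradle (value of joint pump above 0.0085 m and distance between bottle and nest below 0.008 m), for 0.1 s.
2. the pump head has sprung back, the bottle still in the cradle (value of joint pump below 0.0015 m and distance between bottle and nest below 0.008 m), for 0.1 s.
3. the bottle is held clear of the cradle (distance between bottle and nest above 0.08 m and contact force between the fingers and bottle above 1 N), for 0.1 s.
4. the bottle stands upright in the green tray, released (x of bottle in the frame of pass_tray between -0.036 and 0.036 m and y of bottle in the frame of pass_tray between -0.036 and 0.036 m and z of bottle in the frame of pass_tray below 0.01 m and angle between bottle's own z axis and vertical below 0.1 rad and contact force between the fingers and bottle below 0.2 N and linear speed of bottle below 0.02 m/s), for 0.2 s.
5. the tally plunger is pressed to its stop (value of joint tally above 0.0065 m), for 0.1 s.
At the end, for the whole second after the job is handed in: Bottle upright (0.1 rad) and released at rest on the green tray floor, axis within 36 mm of its centre along each side; pump head and tally plunger back out (1.5 mm); reject bottle within 20 mm, spare bottle and wrench within 30 mm of their starts, bottles upright (all of step 4 and value of joint each of pump, tally below 0.0015 m and distance of reject_bottle from where it was at the start of the episode below 0.02 m and angle between each of reject_bottle, spare_bottle's own z axis and vertical below 0.15 rad and distance of each of spare_bottle, wrench from where it was at the start of the episode below 0.03 m); the robot touches nothing.
It fails at once if the tally plunger is pressed (over 4 mm) while the bottle is not standing in the green tray (value of joint tally above 0.004 m and not (x of bottle in the frame of pass_tray between -0.036 and 0.036 m and y of bottle in the frame of pass_tray between -0.036 and 0.036 m and z of bottle in the frame of pass_tray below 0.01 m and angle between bottle's own z axis and vertical below 0.1 rad)).
It fails at once if the bottle is dropped (moves faster than 0.5 m/s while not held) (linear speed of bottle above 0.5 m/s and contact force between the fingers and bottle below 0.2 N).
It fails at once if the reject bottle is moved by 20 mm, or the spare bottle or wrench by 30 mm (distance of reject_bottle from where it was at the start of the episode above 0.02 m or distance of any of spare_bottle, wrench from where it was at the start of the episode above 0.03 m).
It also fails if it takes over 58 s, if anything falls off the work surface, if the arm or the gripper's body presses on something with over 40 N, if the wrist force passes 120 N, or if a joint passes its speed limit or range.

ROBOT

A 6-joint arm with a two-finger parallel gripper is mounted at the origin on the work surface. World frame = base frame: x ahead of the robot, y to its left, z up, the work surface at z = 0. Lengths are in m, angles in rad, forces in N, time in s.
With the tool pointing down it reaches from about 0.35 to 0.725 m from the base axis. Payload 6 kg.
Tool frame: the origin (TCP) lies on the centre line of the jaws, within the pads' length; the fingertips stand 25 mm ahead of it and the grasp point (between the pads) lies 6 mm ahead of it (ctrl.nose_length is the z of the fingertips in the tool frame, in m); z points along the fingers, x is the direction in which the jaws open and shut, and the axes are right-handed (so a half turn about z gives the same grasp; the last joint's range is limited). The gripper opens to 85 mm and grips with 20 to 120 N. Pads are 22 mm wide; open, the fingers measure 114 mm over their backs; the gripper's body (76 mm by 85 mm) begins 54 mm behind the grasp point. The pads swing forward as they close: fully open they stand 13 mm farther back than shut.
Start: joints at [-1.006, 0.04, 0.085, 0, -1.615, -0.334], TCP at [0.137, -0.584, 0.256] pointing down, gripper open.
Joint ranges: [-2.56, 2.56], [-1.29, 2.01], [-1.08, 1.49], [-3.29, 1.98], [-2.81, -0.18], [-2.99, 2.99]. Speed limits (rad/s): [2.57, 2.57, 3.01, 3.14, 3.14, 3.14].

INTERFACE

Orientations are given as a 3x3 rotation matrix whose columns are the frame's x, y, z axes.
In Python, from cell import ctrl, cams gives the robot as it stands. The module is installed in compiled form; this text tells all that it offers.
- The arm moves only by the tool move_arm, never from a script. Its argument "targets" is a list that holds one entry, the list of rows, each a list of 5 numbers: the finger opening in cm, from 0 to 8.54, then the shift along the tool's x, y, z in cm, then the turn about the tool's z in rad. A call has 1 to 10 rows; each row is the pose to reach, as a shift and turn from the pose measured when the call began, along the tool's axes at that moment; what a row does not reach only later rows make up. A row lasts 1/8 s, in which the tool goes at most 62.5 mm and 10.7 degrees, less where a joint would pass 70% of its speed; a pose out of reach is approached as far as the arm can. A call with a gripper value outside its range is refused whole. The fingers move at their own pace and stop on an object; "squeeze" is the grip in N (left out, the last holds). Time passes only in rows, so rows that repeat a pose let the fingers close. It gives the time, the measured TCP pose, the force and the opening at its end, in the units of the state.
- ctrl.sense(): the state, without advancing time (a new reading comes with each control period).
- cams.get_image(name): name is "scene" or "top" or "wrist"; returns (picture, depth): 384x512x3 uint8, red, green, blue; 384x512 float32, m along the optical axis (not along the pixel's ray), 0 where there is no reading.
- cams.camera_params(name): a dict with "K" (3x3 intrinsics, pixels), "dist_coeffs" ([k1, k2, p1, p2, k3] as OpenCV has them; the pictures are not rectified), "rvec" (rotation vector, rad) and "tvec" (3), from world to camera coordinates, as OpenCV has them. Camera axes: x right, y down, z forward; pixel columns grow to the right and rows downward; lengths in m; the calibration is good to about 2 mm. A picture is of the moment at which its call begins: read the wrist's pose just before it. camera_params takes no time and is no camera call; for the wrist camera it gives the pose at the moment of the call.
- ctrl.sign_off(): hands the job in, once; it reports no verdict.
The state is a dict: "t": time; "q": joint angles; "joint_vel": joint speeds; "effort": joint torques, N m; "tcp_pos": TCP position; "tcp_rot": TCP orientation; "wrist_force": force on the tool from outside, world axes, zero at the start; "wrist_torque": the same for the moment, N m; "width": finger opening in m.
Only numpy, scipy, OpenCV 4.12 (cv2) and the standard library are available. Lean on these libraries where they do the work, as an engineer would, in place of code of your own. Each camera call takes 0.05 s, during which the arm holds its last target. There are 200 camera calls.

## Working session

There is one attempt and no reset: what is moved stays moved. The work goes in short steps, Python scripts to look and compute and a tool call to move; the robot and the scene stay as the last step left them, time stands still between calls to the robot, and variables do not carry over. Pictures are saved under pics/ and viewed, about 8 in all and at most 12, crops included, and the job is handed in when it is done.

Besides the shell and the picture viewer there is one more tool, called as name(argument=value, ...) on one line, values as JSON. move_arm: Moves the arm, as the interface text tells. Its arguments: {"type":"object","properties":{"targets":{"type":"array"},"squeeze":{"type":"number"}},"required":["targets"]}

```bash
mkdir -p pics
cat > h.py <<'E'
import numpy as np, cv2
from cell import ctrl, cams
def cam(n):
    p=cams.camera_params(n);R=cv2.Rodrigues(np.array(p["rvec"],float))[0]
    return np.array(p["K"],float),np.array(p["dist_coeffs"],float),R,np.array(p["tvec"],float).ravel()
def cloud(n,depth,c=None):
    K,d,R,t=c or cam(n)
    v,u=np.mgrid[:depth.shape[0],:depth.shape[1]]
    xy=cv2.undistortPoints(np.stack([u,v],-1).reshape(-1,1,2).astype(float),K,d).reshape(*depth.shape,2)
    P=np.dstack([xy,np.ones(depth.shape)])*depth[...,None]
    return (P-t)@R
def get(n):
    c=cam(n);im,de=cams.get_image(n)
    return im,de,cloud(n,de,c)
def save(im,f): cv2.imwrite(f,im[...,::-1])
E
python3 - <<'E'
from h import *
a=[]
for n in ("scene","top"):
    im,de,P=get(n); np.savez(n+".npz",im=im,de=de,P=P); a.append(im)
    K,d,R,t=cam(n); print(n,-R.T@t)
im=np.vstack(a); save(cv2.resize(im,(450,675)) if 0 else a[0],"pics/s.png"); save(a[1],"pics/t.png")
print({k:np.round(v,3) for k,v in ctrl.sense().items()})
E
```

```text
scene [1.2605641  0.46460615 0.77586862]
top [ 0.33716147 -0.09166277  1.42474077]
{'t': np.float64(0.1), 'q': array([-1.006,  0.041,  0.084, -0.   , -1.616, -0.334]), 'joint_vel': array([ 0.001, -0.001,  0.003,  0.002,  0.   ,  0.   ]), 'effort': array([-5.0000e-03, -3.6935e+01,  3.4828e+01,  6.9520e+00, -5.0000e-03,
        0.0000e+00]), 'tcp_pos': array([ 0.137, -0.584,  0.255]), 'tcp_rot': array([[-0.229,  0.973, -0.001],
       [ 0.973,  0.229,  0.001],
       [ 0.002, -0.   , -1.   ]]), 'wrist_force': array([ 0.054,  0.301, -0.189]), 'wrist_torque': array([-0.032, -0.011, -0.029]), 'width': np.float64(0.085)}
```

View pics/s.png

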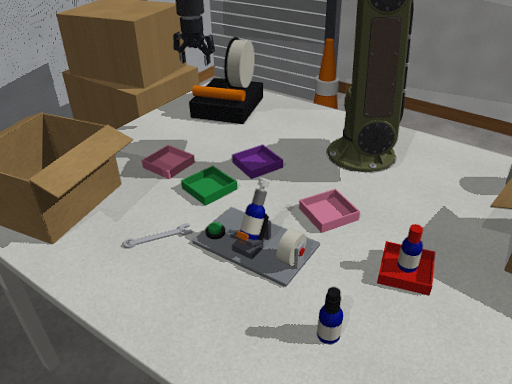

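View pics/t.png

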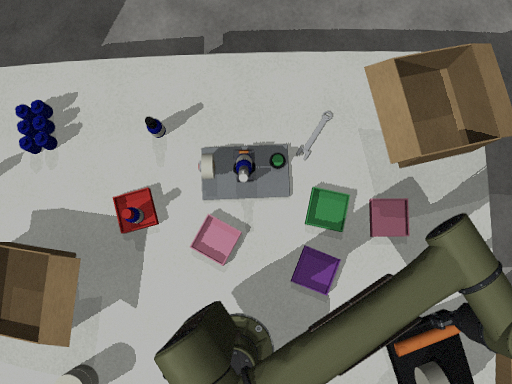

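The scene view shows the cradle with the leaning bottle at about (255,215), the tally at (215,229), the green tray at (209,185), the reject bottle at (410,265), the spare at (331,318) and the wrench at (158,236). The top view shows the cradle at (246,171), the tally at (278,160), the green tray at (328,208), the red tray at (135,210) and the wrench at (318,135). Next I measure them.

```bash
cat > m.py <<'E'
from h import *
D={n:np.load(n+".npz") for n in("scene","top")}
def stats(l,q): print(l,len(q),"med",np.round(np.median(q,0),3),"p2",np.round(np.percentile(q,2,0),3),"p98",np.round(np.percentile(q,98,0),3))
for n,(g,cr) in {"top":((295,175,360,240),(190,130,300,210)),"scene":((175,160,245,210),(185,170,330,285))}.items():
    im=D[n]["im"];P=D[n]["P"];ok=D[n]["de"]>0
    hsv=cv2.cvtColor(im,cv2.COLOR_RGB2HSV);H,S,V=[hsv[...,i].astype(int) for i in range(3)]
    def box(b): m=np.zeros(ok.shape,bool);m[b[1]:b[3],b[0]:b[2]]=1;return m&ok
    green=(H>45)&(H<75)&(S>120)
    t=box(g)&green; q=P[t]; stats(n+" tray",q)
    rim=q[(q[:,2]>.022)&(q[:,2]<.04)]; stats(" rim",rim)
    r=cv2.minAreaRect((rim[:,:2]*1000).astype(np.float32)); print(" rect",r)
    q=P[box(cr)&green]; stats(n+" tally",q); q=q[q[:,2]>np.percentile(q[:,2],60)-.003]; stats(" tallytop",q)
    print(" tally circ",cv2.minEnclosingCircle((q[:,:2]*1000).astype(np.float32)))
    B=box(cr)
    pl=P[B&(S<60)&(abs(P[...,2]-.012)<.005)]; 
    print(" plate",cv2.minAreaRect((pl[:,:2]*1000).astype(np.float32)),np.median(pl[:,2]))
    r=P[B&(P[...,2]>.085)]; stats(n+" high",r)
    w=P[B&(P[...,2]>.15)]; stats(" head",w)
    stats(" blue",P[B&(H>105)&(H<130)&(S>120)])
    stats(" orange",P[B&(H>5)&(H<20)&(S>150)])
E
python3 m.py
python3 - <<'E'
import numpy as np,cv2
a=np.load("scene.npz")["im"][165:290,180:335];b=np.load("top.npz")["im"][135:215,190:300]
a=cv2.resize(a,None,fx=4,fy=4,interpolation=2);cv2.imwrite("pics/c.png",a[...,::-1])
E
```

```text
top tray 1421 med [ 0.435 -0.298  0.006] p2 [ 0.374 -0.358 -0.001] p98 [ 0.497 -0.234  0.033]
 rim 160 med [ 0.42  -0.268  0.03 ] p2 [ 0.367 -0.362  0.022] p98 [ 0.501 -0.227  0.037]
 rect ((434.620361328125, -294.64263916015625), (118.93201446533203, 117.57421112060547), 76.17964935302734)
top tally 115 med [ 0.593 -0.142  0.037] p2 [ 0.566 -0.16   0.022] p98 [ 0.611 -0.086  0.081]
 tallytop 79 med [ 0.595 -0.142  0.038] p2 [ 0.559 -0.158  0.035] p98 [ 0.611 -0.068  0.096]
 tally circ ((579.688720703125, -109.3570785522461), 53.608577728271484)
 plate ((570.8046264648438, -36.98179626464844), (352.0433654785156, 255.6428680419922), 87.91902923583984) 0.01258942854897807
top high 576 med [ 0.562 -0.028  0.103] p2 [ 0.515 -0.064  0.086] p98 [0.6   0.09  0.182]
 head 116 med [ 0.528 -0.04   0.174] p2 [ 0.51  -0.051  0.15 ] p98 [ 0.55  -0.025  0.183]
 blue 126 med [ 0.566 -0.041  0.122] p2 [ 0.545 -0.068  0.067] p98 [ 0.605 -0.017  0.135]
 orange 27 med [ 0.616 -0.037  0.074] p2 [ 0.613 -0.051  0.061] p98 [ 0.62  -0.024  0.081]
scene tray 1284 med [ 0.433 -0.299  0.01 ] p2 [ 0.372 -0.36
[... 291 characters left out ...]
9  0.002] p98 [ 0.61  -0.129  0.037]
 tallytop 632 med [ 0.471 -0.25   0.025] p2 [ 0.376 -0.359  0.015] p98 [ 0.612 -0.127  0.037]
 tally circ ((469.25701904296875, -176.36465454101562), 191.51229858398438)
 plate ((513.0350341796875, -67.72256469726562), (279.24127197265625, 337.5264587402344), 1.170395016670227) 0.011887316040012304
scene high 1049 med [ 0.573 -0.026  0.106] p2 [ 0.526 -0.054  0.086] p98 [0.603 0.091 0.179]
 head 160 med [ 0.535 -0.036  0.166] p2 [ 0.519 -0.052  0.15 ] p98 [ 0.551 -0.026  0.181]
 blue 278 med [ 0.576 -0.026  0.114] p2 [ 0.552 -0.119  0.02 ] p98 [ 0.608 -0.015  0.128]
 orange 78 med [ 0.62  -0.036  0.07 ] p2 [ 0.614 -0.051  0.058] p98 [ 0.627 -0.024  0.078]
```

View pics/c.png

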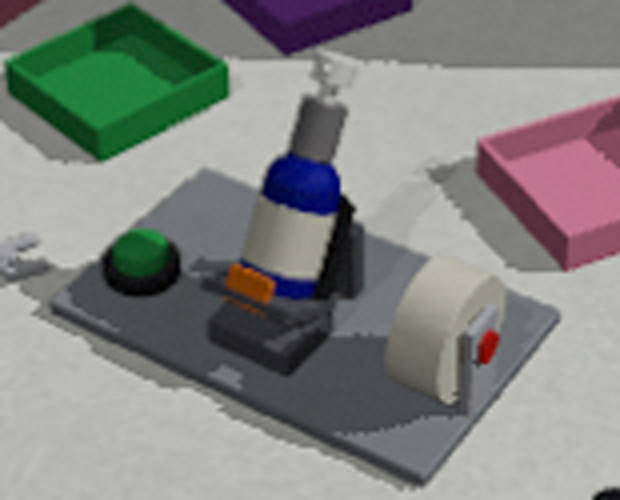

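```bash
cat > m2.py <<'E'
from h import *
for n,b in (("top",(192,135,300,210)),("scene",(185,170,330,285))):
    d=np.load(n+".npz");im,P,ok=d["im"],d["P"],d["de"]>0
    hsv=cv2.cvtColor(im,cv2.COLOR_RGB2HSV);H,S,V=[hsv[...,i].astype(int) for i in range(3)]
    B=np.zeros(ok.shape,bool);B[b[1]:b[3],b[0]:b[2]]=1;B&=ok
    m=(B&(P[...,2]>.007)&(P[...,2]<.2)&(P[...,0]>.44)).astype(np.uint8)
    m=cv2.morphologyEx(m,cv2.MORPH_OPEN,np.ones((3,3)))
    nl,L,st,_=cv2.connectedComponentsWithStats(m);k=1+np.argmax(st[1:,4]);m=L==k
    q=P[m&(P[...,2]<.018)][:,:2]
    c,s,a=cv2.minAreaRect((q*1000).astype(np.float32));print(n,"plate",np.round(c,1),np.round(s,1),round(a,2))
    g=B&(H>45)&(H<75)&(S>120)&(P[...,1]<-.1)&(P[...,0]>.55)&(P[...,1]>-.2)
    q=P[g]; z=np.percentile(q[:,2],70);q=q[abs(q[:,2]-z)<.004];print(" tally",np.round(np.median(q,0),4),cv2.minEnclosingCircle((q[:,:2]*1000).astype(np.float32)))
    w=P[B&(P[...,2]>.09)&(P[...,2]<.16)&(abs(P[...,0]-.54)<.06)&(abs(P[...,1]+.04)<.04)&(S<80)]
    print(" y of collar/head vs x",np.round(np.median(w,0),4))
    for lo,hi in((.10,.12),(.12,.14),(.14,.16),(.16,.19)):
        r=w if 0 else P[B&(P[...,2]>lo)&(P[...,2]<hi)&(abs(P[...,1]+.04)<.045)]
        if len(r): print("  ",lo,len(r),np.round(np.median(r,0),4),np.round(np.percentile(r[:,1],[3,97]),3),np.round(np.percentile(r[:,0],[3,97]),3))
E
python3 m2.py
```

```text
top plate [562.2 -38.8] [167.4 279.2] 0.88
 tally [ 0.5951 -0.1423  0.0378] ((595.2531127929688, -143.02081298828125), 17.594776153564453)
 y of collar/head vs x [ 0.5542 -0.0403  0.1085]
   0.1 86 [ 0.5722 -0.0422  0.1116] [-0.062 -0.014] [0.548 0.589]
   0.12 80 [ 0.5658 -0.0384  0.1262] [-0.056 -0.02 ] [0.551 0.579]
   0.14 48 [ 0.5457 -0.0418  0.153 ] [-0.053 -0.024] [0.534 0.556]
   0.16 82 [ 0.5226 -0.0393  0.1771] [-0.051 -0.028] [0.51 0.54]
scene plate [565.3 -38.8] [173.6 281.9] 1.17
 tally [ 0.598  -0.1412  0.0357] ((598.2647705078125, -142.52374267578125), 18.964149475097656)
 y of collar/head vs x [ 0.5597 -0.0326  0.1282]
   0.1 199 [ 0.5794 -0.028   0.111 ] [-0.056 -0.016] [0.553 0.591]
   0.12 158 [ 0.5628 -0.033   0.127 ] [-0.052 -0.024] [0.547 0.579]
   0.14 127 [ 0.5475 -0.0356  0.1502] [-0.052 -0.025] [0.532 0.557]
   0.16 93 [ 0.5323 -0.0355  0.175 ] [-0.049 -0.028] [0.518 0.541]
```

Plate yaw is about 1°, so the nest is near (0.5935, -0.038, 0.05) and pump_top near (0.5205, -0.0395, 0.176). That fits the measured head top of 0.18. The tool can't tilt, so I'll press with the +x bottom edge of the closed fingertips on the middle of the sloping top and move along the bottle axis. First I move to a point in front and above for a close look.

move_arm(targets=[[[0,45.8,42.9,-6,0.2],[0,45.8,42.9,-6,0.2],[0,45.8,42.9,-6,0.2],[0,45.8,42.9,-6,0.2],[0,45.8,42.9,-6,0.2],[0,45.8,42.9,-6,0.2],[0,45.8,42.9,-6,0.2],[0,45.8,42.9,-6,0.2],[0,45.8,42.9,-6,0.2],[0,45.8,42.9,-6,0.2]]], squeeze=20)

```text
t: 1.35
tcp_pos: [0.4462, -0.0454, 0.3155]
tcp_rot: [[-0.032, 0.999, 0.0], [0.999, 0.032, 0.002], [0.002, 0.0, -1.0]]
wrist_force: [1.2, -1.3, 1.1]
width: 0.0003
```

move_arm(targets=[[[0,0,0,0,0]]])

```text
t: 1.48
tcp_pos: [0.4472, -0.0423, 0.3142]
tcp_rot: [[-0.037, 0.999, -0.002], [0.999, 0.037, 0.002], [0.002, -0.002, -1.0]]
wrist_force: [0.3, -1.5, 0.3]
width: 0.0003
```

```bash
cat > look.py <<'E'
import sys
from h import *
s=ctrl.sense();print(round(s["t"],2),np.round(s["tcp_pos"],4),np.round(s["tcp_rot"],3).tolist(),np.round(s["wrist_force"],2),np.round(s["width"],4),np.round(s["q"],2))
if len(sys.argv)>1:
    for a in sys.argv[1:]:
        im,de,P=get(a);np.savez(a+".npz",im=im,de=de,P=P);save(im,f"pics/{a}_{s['t']:.2f}.png");print(f"pics/{a}_{s['t']:.2f}.png")
E
python3 look.py wrist; cp pics/wrist_*.png pics/w1.png
```

```text
1.48 [ 0.4472 -0.0423  0.3142] [[-0.037, 0.999, -0.002], [0.999, 0.037, 0.002], [0.002, -0.002, -1.0]] [ 0.31 -1.5   0.29] 0.0003 [ 0.36 -0.35 -0.15 -0.   -1.77 -1.89]
pics/wrist_1.48.png
```

View pics/w1.png

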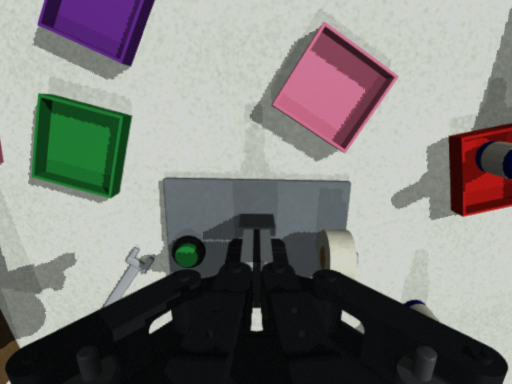

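The wrist camera looks from the tool's -y side. It shows the plate at (165–350, 178–), the tally at (186,252) and the green tray at (82,145), but the fingers hide the bottle. I move beyond the bottle to see it.

move_arm(targets=[[[0,0,18,0,0.02],[0,0,18,0,0.02],[0,0,18,0,0.02],[0,0,18,0,0.02],[0,0,18,0,0.02]]])

```text
t: 2.15
tcp_pos: [0.6263, -0.0387, 0.3139]
tcp_rot: [[-0.013, 1.0, -0.003], [1.0, 0.013, 0.001], [0.001, -0.003, -1.0]]
wrist_force: [-0.7, -0.1, -0.3]
width: 0.0
```

move_arm(targets=[[[0,0,0,0,0]]])

```text
t: 2.28
tcp_pos: [0.6254, -0.0395, 0.3161]
tcp_rot: [[-0.013, 1.0, 0.0], [1.0, 0.013, 0.001], [0.001, 0.0, -1.0]]
wrist_force: [0.2, 1.4, 0.7]
width: -0.0
```

```bash
python3 look.py wrist; cp $(ls -t pics/wrist_*.png|head -1) pics/w2.png
python3 - <<'E'
from h import *
d=np.load("wrist.npz");P,de,im=d["P"],d["de"],d["im"];ok=de>0
B=ok&(P[...,0]>.45)&(P[...,0]<.66)&(abs(P[...,1]+.04)<.035)
for lo in np.arange(.05,.2,.01):
    q=P[B&(P[...,2]>lo)&(P[...,2]<lo+.01)]
    if len(q)>5: print(round(lo,3),len(q),np.round(np.median(q,0),4),np.round(np.percentile(q[:,:2],[2,98],0),3).tolist())
E
```

```text
2.27 [ 0.6254 -0.0395  0.3161] [[-0.013, 1.0, 0.0], [1.0, 0.013, 0.001], [0.001, 0.0, -1.0]] [0.19 1.38 0.71] -0.0 [ 0.26  0.13  0.29 -0.   -1.73 -1.81]
pics/wrist_2.27.png
0.05 284 [ 0.6023 -0.0556  0.0561] [[0.579, -0.068], [0.627, -0.006]]
0.06 631 [ 0.6136 -0.0375  0.0648] [[0.531, -0.067], [0.626, -0.006]]
0.07 314 [ 0.6094 -0.0365  0.0759] [[0.567, -0.068], [0.621, -0.008]]
0.08 200 [ 0.5947 -0.0379  0.0852] [[0.56, -0.069], [0.603, -0.006]]
0.09 419 [ 0.5572 -0.038   0.0956] [[0.54, -0.069], [0.597, -0.006]]
0.1 233 [ 0.5843 -0.0371  0.1051] [[0.552, -0.065], [0.593, -0.009]]
0.11 373 [ 0.5708 -0.0362  0.116 ] [[0.547, -0.059], [0.586, -0.014]]
0.12 620 [ 0.5674 -0.037   0.1247] [[0.554, -0.055], [0.579, -0.019]]
0.13 160 [ 0.5582 -0.0377  0.1355] [[0.547, -0.051], [0.563, -0.023]]
0.14 203 [ 0.5525 -0.0369  0.1454] [[0.54, -0.051], [0.557, -0.023]]
0.15 464 [ 0.5422 -0.0381  0.1555] [[0.532, -0.051], [0.551, -0.024]]
0.16 39 [ 0.5339 -0.0373  0.1686] [[0.523, -0.05], [0.546, -0.025]]
0.17 703 [ 0.5213 -0.0379  0.1762] [[0.511, -0.049], [0.54, -0.026]]
0.18 245 [ 0.5293 -0.0377  0.1813] [[0.524, -0.048], [0.539, -0.028]]
```

View pics/w2.png

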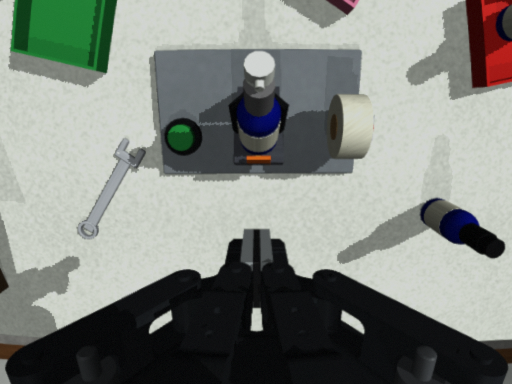

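The nozzle points to +x at (258,80) and the head centre is at (258,66). The bottle axis lies at y = -0.038, and the head top at (0.521, -0.038, 0.176) agrees with the geometry. Next I approach to about 15 mm back along the axis.

move_arm(targets=[[[0,0.3,-12.2,0,-0.005],[0,0.3,-12.2,0,-0.005],[0,0.3,-12.2,5,-0.005],[0,0.3,-12.2,10.1,-0.005],[0,0.3,-12.2,10.1,-0.005],[0,0.3,-12.2,10.1,-0.005]]])

```text
t: 3.08
tcp_pos: [0.504, -0.0383, 0.2185]
tcp_rot: [[-0.018, 1.0, 0.005], [1.0, 0.018, 0.001], [0.001, 0.005, -1.0]]
wrist_force: [-1.4, -0.0, 1.2]
width: 0.0002
```

move_arm(targets=[[[0,0,0,0,0]]])

```text
t: 3.2
tcp_pos: [0.505, -0.0383, 0.2215]
tcp_rot: [[-0.018, 1.0, 0.009], [1.0, 0.018, 0.001], [0.001, 0.009, -1.0]]
wrist_force: [0.1, -0.3, -0.0]
width: -0.0
```

move_arm(targets=[[[0,0,0,0.8,0],[0,0,0,0.8,0],[0,0,0,0.8,0],[0,0,0,0.8,0]]])

```text
t: 3.7
tcp_pos: [0.5051, -0.0383, 0.2135]
tcp_rot: [[-0.018, 1.0, 0.009], [1.0, 0.018, 0.001], [0.001, 0.009, -1.0]]
wrist_force: [-0.2, 0.5, 0.1]
width: 0.0004
```

```bash
python3 look.py
```

```text
3.7 [ 0.5051 -0.0383  0.2135] [[-0.018, 1.0, 0.009], [1.0, 0.018, 0.001], [0.001, 0.009, -1.0]] [-0.22  0.5   0.15] 0.0004 [ 0.32 -0.22 -0.24  0.   -1.55 -1.88]
```

move_arm(targets=[[[0,0,0.25,0.43,0],[0,0,0.5,0.87,0],[0,0,0.6,1.04,0],[0,0,0.6,1.04,0],[0,0,0.6,1.04,0]]])

```text
t: 4.32
tcp_pos: [0.5112, -0.0382, 0.2033]
tcp_rot: [[-0.018, 1.0, 0.009], [1.0, 0.018, 0.001], [0.001, 0.009, -1.0]]
wrist_force: [0.7, 0.3, 0.2]
width: -0.0
```

move_arm(targets=[[[0,0,0.1,0.17,0],[0,0,0.2,0.35,0],[0,0,0.2,0.35,0],[0,0,0.2,0.35,0]]])

```text
t: 4.82
tcp_pos: [0.5133, -0.0382, 0.2004]
tcp_rot: [[-0.018, 1.0, 0.01], [1.0, 0.018, 0.001], [0.001, 0.01, -1.0]]
wrist_force: [-2.0, 0.5, 4.8]
width: 0.0001
```

move_arm(targets=[[[0,0,0.15,0.26,0],[0,0,0.3,0.52,0],[0,0,0.4,0.69,0],[0,0,0.4,0.69,0],[0,0,0.4,0.69,0]]])

```text
t: 5.45
tcp_pos: [0.5174, -0.0382, 0.1944]
tcp_rot: [[-0.018, 1.0, 0.011], [1.0, 0.018, 0.001], [0.001, 0.011, -1.0]]
wrist_force: [-3.9, 2.1, 6.8]
width: 0.0001
```

move_arm(targets=[[[0,0,0.1,0.17,0],[0,0,0.2,0.35,0],[0,0,0.27,0.47,0],[0,0,0.27,0.47,0],[0,0,0.27,0.47,0]]])

```text
t: 6.08
tcp_pos: [0.5193, -0.0388, 0.1931]
tcp_rot: [[-0.018, 1.0, 0.011], [1.0, 0.018, -0.0], [-0.0, 0.011, -1.0]]
wrist_force: [-14.8, 1.7, 18.7]
width: 0.0002
```

Force rose from 8 N to 24 N over only 2 mm, mostly along the axis, so the pump is at its stop and has been held there. I retract along the axis and check.

move_arm(targets=[[[0,0,-0.3,-0.52,0],[0,0,-0.6,-1.04,0],[0,0,-1.2,-2.08,0],[0,0,-1.8,-3.1,0],[0,0,-1.8,-3.1,0]]])

```text
t: 6.7
tcp_pos: [0.5012, -0.039, 0.2251]
tcp_rot: [[-0.018, 1.0, 0.013], [1.0, 0.018, 0.0], [0.0, 0.013, -1.0]]
wrist_force: [0.2, 0.5, -0.4]
width: -0.0005
```

```bash
python3 look.py scene
python3 - <<'E'
from h import *
d=np.load("scene.npz");P=d["P"];B=(d["de"]>0)&(P[...,0]>.5)&(P[...,0]<.62)&(abs(P[...,1]+.04)<.05)
for lo in (.1,.12,.14,.16):
    q=P[B&(P[...,2]>lo)&(P[...,2]<lo+.02+(lo==.16)*.005)]
    print(lo,len(q),np.round(np.median(q,0),4),np.round(np.percentile(q,[3,97],0),3).tolist())
save(cv2.resize(d["im"][140:290,180:340],None,fx=4,fy=4,interpolation=2),"pics/c2.png")
E
```

```text
6.7 [ 0.5012 -0.039   0.2251] [[-0.018, 1.0, 0.013], [1.0, 0.018, 0.0], [0.0, 0.013, -1.0]] [ 0.22  0.5  -0.36] -0.0005 [ 0.33 -0.24 -0.23  0.   -1.56 -1.88]
pics/scene_6.70.png
0.1 199 [ 0.58   -0.0282  0.1097] [[0.551, -0.055, 0.101], [0.592, -0.016, 0.119]]
0.12 165 [ 0.5636 -0.0333  0.1269] [[0.546, -0.053, 0.12], [0.579, -0.024, 0.139]]
0.14 127 [ 0.5472 -0.0355  0.1509] [[0.532, -0.05, 0.141], [0.557, -0.025, 0.159]]
0.16 92 [ 0.5321 -0.0356  0.1749] [[0.517, -0.049, 0.162], [0.542, -0.027, 0.181]]
```

View pics/c2.png

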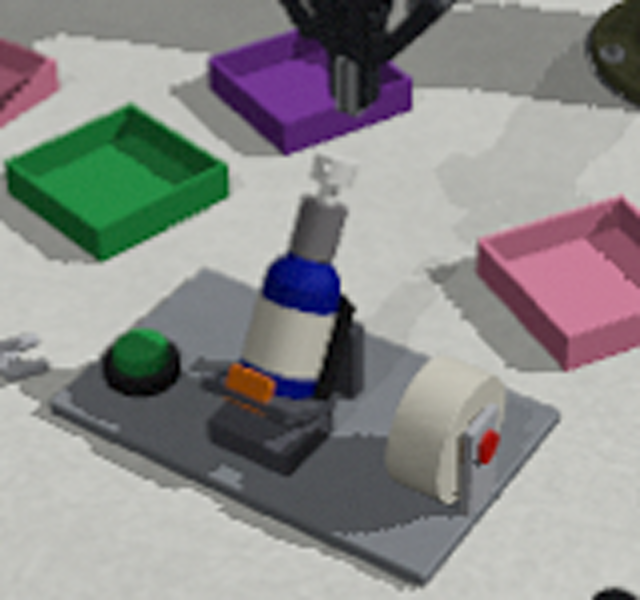

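The bottle is unmoved to within 1 mm and the head is back out (top at 0.181 again). Next I open, move over the collar and descend to grip.

move_arm(targets=[[[6.5,0,0,-0.5,0],[6.5,0,0,-0.5,0],[6.5,0,2,-0.5,0],[6.5,0,3.8,-0.5,0],[6.5,0,3.8,2,0],[6.5,0,3.8,5,0],[6.5,0,3.8,7.5,0],[6.5,0,3.8,7.5,0],[6.5,0,3.8,7.5,0]]])

```text
t: 7.88
tcp_pos: [0.5405, -0.0383, 0.151]
tcp_rot: [[-0.018, 1.0, 0.013], [1.0, 0.018, 0.0], [-0.0, 0.013, -1.0]]
wrist_force: [-0.6, 0.4, 0.5]
width: 0.0647
```

```bash
python3 look.py
```

```text
7.88 [ 0.5405 -0.0383  0.151 ] [[-0.018, 1.0, 0.013], [1.0, 0.018, 0.0], [-0.0, 0.013, -1.0]] [-0.55  0.39  0.48] 0.0647 [ 0.3  -0.11 -0.26  0.   -1.41 -1.86]
```

move_arm(targets=[[[4,0,0,0.1,0],[2.5,0,0,0.1,0],[2,0,0,0.1,0],[2,0,0,0.1,0],[2,0,0,0.1,0],[2,0,0,0.1,0]]], squeeze=25)

```text
t: 8.62
tcp_pos: [0.5409, -0.0383, 0.1511]
tcp_rot: [[-0.019, 1.0, 0.015], [1.0, 0.019, 0.0], [-0.0, 0.015, -1.0]]
wrist_force: [-0.8, 1.1, 5.5]
width: 0.0294
```

move_arm(targets=[[[2,0,-0.5,-0.87,0],[2,0,-1.25,-2.17,0],[2,0,-2.25,-3.9,0],[2,0,-3.5,-6.06,0],[2,0,-4.5,-9,0],[2,0,-5,-12,0],[2,0,-5,-12,0],[2,0,-5,-12,0]]])

```text
t: 9.62
tcp_pos: [0.4883, -0.0391, 0.2696]
tcp_rot: [[-0.019, 1.0, 0.013], [1.0, 0.019, 0.0], [0.0, 0.013, -1.0]]
wrist_force: [0.4, -0.0, -2.5]
width: 0.0294
```

```bash
python3 look.py scene
python3 - <<'E'
from h import *
d=np.load("scene.npz");P=d["P"];im=d["im"]
H,S,V=[x.astype(int) for x in cv2.split(cv2.cvtColor(im,cv2.COLOR_RGB2HSV))]
q=P[(d["de"]>0)&(H>105)&(H<130)&(S>120)&(abs(P[...,1]+.04)<.06)&(abs(P[...,0]-.5)<.12)]
print(len(q),np.round(np.percentile(q,[2,50,98],0),3).tolist())
save(cv2.resize(im[80:280,160:340],None,fx=3,fy=3,interpolation=2),"pics/c3.png")
E
```

```text
9.62 [ 0.4883 -0.0391  0.2696] [[-0.019, 1.0, 0.013], [1.0, 0.019, 0.0], [0.0, 0.013, -1.0]] [ 0.35 -0.   -2.5 ] 0.0294 [ 0.34 -0.27 -0.17  0.   -1.65 -1.89]
pics/scene_9.62.png
328 [[0.497, -0.055, 0.171], [0.525, -0.029, 0.231], [0.56, -0.01, 0.31]]
```

View pics/c3.png

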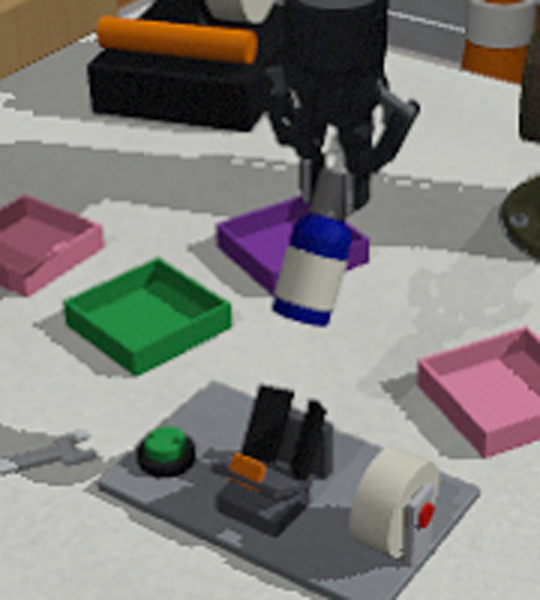

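The bottle is held well clear, still leaning about 30° in the grip. I'll carry it over the tray with tool y turned along the tray's x side. Then I set the foot's low rim on the floor and swing the collar along +tool y to pivot it upright.

move_arm(targets=[[[2,-2,-1,0,0.03],[2,-5.5,-2.5,0,0.07],[2,-9.5,-4.3,0,0.11],[2,-13.5,-6.1,0,0.16],[2,-17.5,-7.9,0,0.2],[2,-21,-9.5,0,0.24],[2,-23.3,-10.5,0,0.27],[2,-24.05,-10.84,0,0.27],[2,-24.05,-10.84,0,0.27],[2,-24.05,-10.84,0,0.27]]])

```text
t: 10.92
tcp_pos: [0.3846, -0.2812, 0.2675]
tcp_rot: [[0.248, 0.969, 0.012], [0.969, -0.248, 0.0], [0.003, 0.012, -1.0]]
wrist_force: [0.6, 0.0, -2.1]
width: 0.0291
```

```bash
cat > tray.py <<'E'
from h import *
c=np.array([.4365,-.295]);a=np.radians(-14.4);ex=np.array([np.cos(a),np.sin(a)]);ey=np.array([-ex[1],ex[0]])
s=ctrl.sense();p=s["tcp_pos"][:2]-c;R=s["tcp_rot"]
print("tcp in tray",np.round([p@ex,p@ey],4),"z",round(s["tcp_pos"][2],4),"tool y yaw",np.degrees(np.arctan2(R[1,1],R[0,1])),"j",np.round(s["q"],2),"F",np.round(s["wrist_force"],1))
im,de,P=get("scene");np.savez("scene.npz",im=im,de=de,P=P)
H,S,V=[x.astype(int) for x in cv2.split(cv2.cvtColor(im,cv2.COLOR_RGB2HSV))]
ok=(de>0)&(abs(P[...,0]-.43)<.15)&(abs(P[...,1]+.295)<.11)
bl=P[ok&(H>105)&(H<130)&(S>120)&(P[...,2]>.01)]
t=(bl[:,:2]-c)@np.stack([ex,ey]).T;print("blue tray-frame p2/50/98",np.round(np.percentile(np.c_[t,bl[:,2]],[2,50,98],0),3).tolist())
g=P[ok&(H>45)&(H<75)&(S>120)&(P[...,2]>.022)&(P[...,2]<.038)];print("rim",cv2.minAreaRect((g[:,:2]*1000).astype(np.float32)))
E
python3 tray.py
```

```text
tcp in tray [-0.0537  0.0005] z 0.2675 tool y yaw -14.35339972183116 j [-0.21 -0.3  -0.2  -0.   -1.66 -1.61] F [ 0.6  0.  -2.1]
blue tray-frame p2/50/98 [[-0.06, -0.014, 0.169], [-0.022, 0.015, 0.228], [0.015, 0.035, 0.394]]
rim ((438.4317626953125, -295.8222961425781), (124.0816421508789, 123.37474822998047), 77.3682861328125)
```

move_arm(targets=[[[2,0,-0.1,2,0],[2,0,-0.1,5.5,0],[2,0,-0.1,9,0],[2,0,-0.1,12,0],[2,0,-0.1,14,0],[2,0,-0.1,14.3,0],[2,0,-0.1,14.3,0],[2,0,-0.1,14.3,0]]])

```text
t: 11.98
tcp_pos: [0.3861, -0.2809, 0.1259]
tcp_rot: [[0.247, 0.969, 0.014], [0.969, -0.247, -0.0], [0.003, 0.014, -1.0]]
wrist_force: [0.5, -0.8, -2.2]
width: 0.0288
```

move_arm(targets=[[[2,0,0,0.3,0],[2,0,0,0.6,0],[2,0,0,0.9,0],[2,0,0,1,0],[2,0,0,1,0]]])

```text
t: 12.6
tcp_pos: [0.3865, -0.2811, 0.1168]
tcp_rot: [[0.247, 0.969, 0.015], [0.969, -0.247, -0.001], [0.003, 0.015, -1.0]]
wrist_force: [-2.7, 1.3, 4.9]
width: 0.0291
```

move_arm(targets=[[[2,0,0.4,-0.05,0],[2,0,0.8,-0.1,0],[2,0,1.2,-0.15,0],[2,0,1.7,-0.21,0],[2,0,2.2,-0.25,0],[2,0,2.7,-0.27,0],[2,0,3.2,-0.28,0],[2,0,3.2,-0.28,0]]])

```text
t: 13.6
tcp_pos: [0.4176, -0.289, 0.12]
tcp_rot: [[0.247, 0.969, 0.015], [0.969, -0.247, -0.001], [0.003, 0.014, -1.0]]
wrist_force: [-0.3, -0.2, -2.9]
width: 0.0293
```

```bash
python3 tray.py; python3 -c "
from h import *
im=np.load('scene.npz')['im'];save(cv2.resize(im[80:240,130:290],None,fx=3.5,fy=3.5,interpolation=2),'pics/c4.png')"
```

```text
tcp in tray [-0.0197  0.0011] z 0.12 tool y yaw -14.303940749183043 j [-0.21 -0.19 -0.38 -0.   -1.37 -1.61] F [-0.3 -0.2 -2.9]
blue tray-frame p2/50/98 [[-0.016, -0.016, 0.022], [0.013, 0.015, 0.081], [0.051, 0.026, 0.193]]
rim ((439.2438659667969, -295.1064147949219), (123.21012115478516, 121.68643188476562), 75.94426727294922)
```

View pics/c4.png

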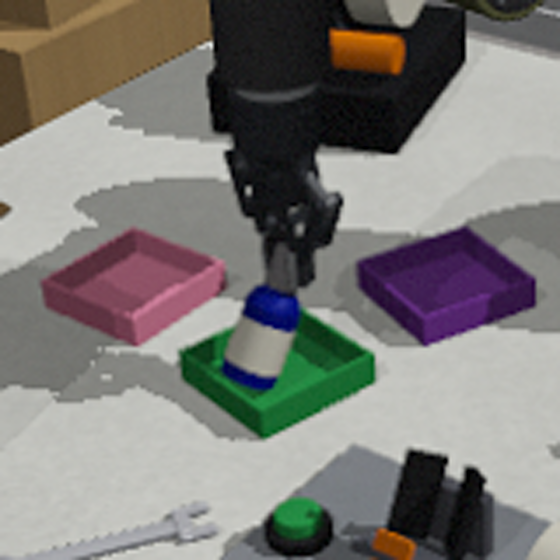

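It stayed at about 28°: the foot slid and is now at the tray's +x wall, and force shows the floor contact was lost. I repeat with lower squeeze and more down-force, with the foot against the wall to give the pivot.

move_arm(targets=[[[2,0,0,0.25,0],[2,0,0,0.5,0],[2,0,0.3,0.5,0],[2,0,0.7,0.4,0],[2,0,1.1,0.3,0],[2,0,1.5,0.22,0],[2,0,1.9,0.16,0],[2,0,1.9,0.16,0]]], squeeze=20)

```text
t: 14.65
tcp_pos: [0.436, -0.2942, 0.1197]
tcp_rot: [[0.247, 0.969, 0.015], [0.969, -0.247, -0.002], [0.002, 0.015, -1.0]]
wrist_force: [-3.1, 0.6, 5.3]
width: 0.0293
```

```bash
python3 tray.py; python3 -c "
from h import *
im=np.load('scene.npz')['im'];save(cv2.resize(im[100:220,160:260],None,fx=5,fy=5,interpolation=2),'pics/c5.png')"
```

```text
tcp in tray [-0.0007  0.0007] z 0.1197 tool y yaw -14.303067485346883 j [-0.21 -0.14 -0.34 -0.   -1.36 -1.61] F [-3.1  0.6  5.3]
blue tray-frame p2/50/98 [[-0.011, -0.009, 0.015], [0.023, 0.016, 0.079], [0.05, 0.033, 0.272]]
rim ((438.28704833984375, -294.9143981933594), (124.0758056640625, 120.74986267089844), 75.92454528808594)
```

View pics/c5.png

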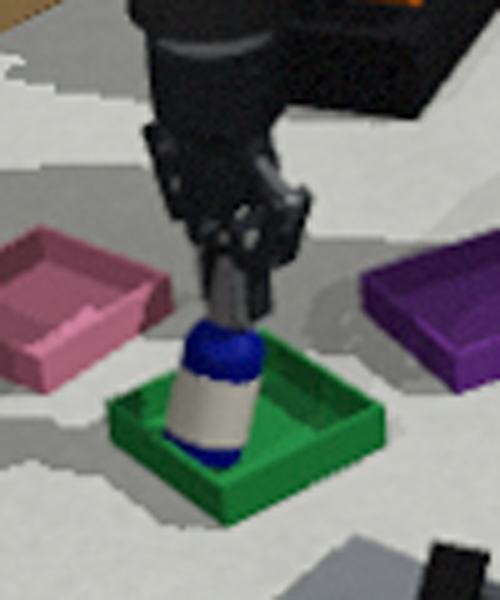

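It is pivoting: foot at the wall, tilt now under 20°. Continue to upright.

move_arm(targets=[[[2,0,0.5,0,0],[2,0,1.0,0,0],[2,0,1.5,0.03,0],[2,0,2.0,0.08,0],[2,0,2.5,0.13,0],[2,0,3.0,0.22,0],[2,0,3.4,0.3,0],[2,0,3.7,0.35,0],[2,0,3.7,0.35,0]]])

```text
t: 15.82
tcp_pos: [0.4722, -0.3033, 0.1165]
tcp_rot: [[0.247, 0.969, 0.015], [0.969, -0.247, -0.002], [0.002, 0.015, -1.0]]
wrist_force: [-0.9, -0.4, 1.1]
width: 0.0295
```

```bash
python3 tray.py; python3 -c "
from h import *
im=np.load('scene.npz')['im'];save(cv2.resize(im[100:220,160:260],None,fx=5,fy=5,interpolation=2),'pics/c6.png')"
```

```text
tcp in tray [0.0367 0.0009] z 0.1165 tool y yaw -14.299910782250038 j [-0.21 -0.05 -0.26 -0.   -1.35 -1.61] F [-0.9 -0.4  1.1]
blue tray-frame p2/50/98 [[0.016, -0.007, 0.011], [0.042, 0.016, 0.075], [0.056, 0.025, 0.216]]
rim ((438.8753967285156, -295.0030822753906), (121.86650085449219, 122.45935821533203), 76.71561431884766)
```

View pics/c6.png

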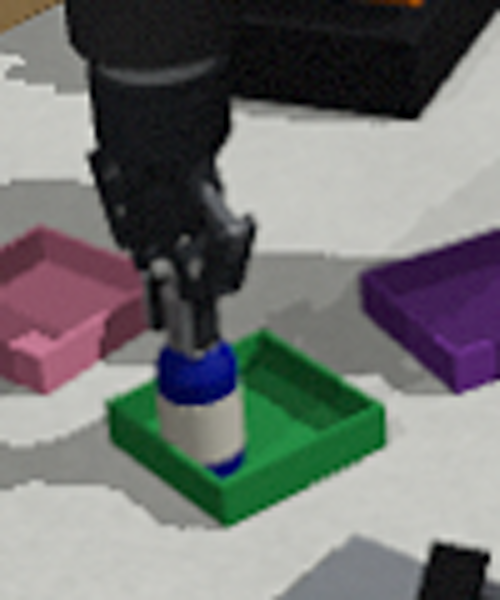

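It looks upright at the wall. I lift slightly, shift back to the tray's middle and set it down.

move_arm(targets=[[[2,0,0,-0.4,0],[2,0,0,-0.8,0],[2,0,-1,-0.8,0],[2,0,-2,-0.8,0],[2,0,-3.2,-0.8,0],[2,0,-3.2,-0.8,0],[2,0,-3.2,-0.4,0],[2,0,-3.2,-0.1,0],[2,0,-3.2,-0.1,0]]])

```text
t: 17.0
tcp_pos: [0.4412, -0.2954, 0.1167]
tcp_rot: [[0.247, 0.969, 0.015], [0.969, -0.247, -0.002], [0.002, 0.015, -1.0]]
wrist_force: [0.0, -0.8, -3.1]
width: 0.0291
```

```bash
python3 tray.py
python3 - <<'E'
from h import *
from tray import c,ex,ey
# side-edge tilt from scene: body silhouette left/right edge midline per row of (blue|label) -> ray midpoints, triangulated on the vertical plane through the bottle
im,de,P=get("top");H,S,V=[x.astype(int) for x in cv2.split(cv2.cvtColor(im,cv2.COLOR_RGB2HSV))]
d=np.load("scene.npz");P=d["P"];ok=d["de"]>0
t=(P[...,:2]-c)@np.stack([ex,ey]).T
for lo,hi in((.012,.03),(.03,.045),(.045,.06),(.06,.072)):
    m=ok&(P[...,2]>lo)&(P[...,2]<hi)&(abs(t[...,0]-.005)<.04)&(abs(t[...,1])<.035);q=t[m]
    if len(q)>8:
        # fit circle r=24 centre
        from scipy.optimize import least_squares
        r=least_squares(lambda k:np.hypot(*(q-k).T)-.024,[0,0],loss="soft_l1",f_scale=.002);print(lo,hi,len(q),np.round(r.x,4),"res",np.round(np.median(abs(r.fun)),4))
E
```

```text
tcp in tray [0.0047 0.0008] z 0.1167 tool y yaw -14.297895679808795 j [-0.21 -0.13 -0.33 -0.   -1.35 -1.61] F [ 0.  -0.8 -3.1]
blue tray-frame p2/50/98 [[-0.014, -0.008, 0.011], [0.013, 0.016, 0.074], [0.026, 0.025, 0.172]]
rim ((437.2816162109375, -295.2358093261719), (123.99995422363281, 123.09823608398438), 75.6595687866211)
tcp in tray [0.0046 0.0008] z 0.1167 tool y yaw -14.302338715846611 j [-0.21 -0.13 -0.33 -0.   -1.35 -1.61] F [ 0.  -0.1 -2.5]
blue tray-frame p2/50/98 [[-0.015, -0.009, 0.011], [0.012, 0.016, 0.074], [0.026, 0.026, 0.234]]
rim ((438.31976318359375, -295.0630798339844), (124.00949096679688, 121.92037200927734), 75.20159149169922)
0.012 0.03 80 [ 0.0009 -0.0009] res 0.0012
0.03 0.045 74 [ 0.0009 -0.0003] res 0.0009
0.045 0.06 69 [ 0.0007 -0.0005] res 0.001
0.06 0.072 60 [ 0.0003 -0.0016] res 0.001
```

The body-centre fits at four heights agree within 1 mm, so it is upright and centred at (0.001, -0.001) in the tray. It is still hanging free (-2.8 N). I lower it to touch.

move_arm(targets=[[[2,0,0,0.06,0],[2,0,0,0.12,0],[2,0,0,0.15,0],[2,0,0,0.15,0]]])

```text
t: 17.65
tcp_pos: [0.4417, -0.2955, 0.1164]
tcp_rot: [[0.247, 0.969, 0.017], [0.969, -0.247, -0.003], [0.001, 0.017, -1.0]]
wrist_force: [0.1, 2.3, 4.8]
width: 0.029
```

move_arm(targets=[[[2.9,0,0,-0.02,0],[3.2,0,0,-0.02,0],[3.6,0,0,-0.02,0],[4.5,0,0,-0.02,0],[6,0,0,-0.02,0],[6.5,0,0,-0.02,0],[6.5,0,0,-0.02,0]]])

```text
t: 18.52
tcp_pos: [0.4417, -0.2956, 0.1167]
tcp_rot: [[0.247, 0.969, 0.017], [0.969, -0.247, -0.003], [0.001, 0.017, -1.0]]
wrist_force: [0.3, -0.9, 0.2]
width: 0.0648
```

```bash
cat > chk.py <<'E'
from tray import *
from scipy.optimize import least_squares
t=(P[...,:2]-c)@np.stack([ex,ey]).T
for lo,hi in((.012,.03),(.03,.045),(.045,.06),(.06,.072)):
    m=(de>0)&(P[...,2]>lo)&(P[...,2]<hi)&(abs(t[...,0]-.005)<.045)&(abs(t[...,1])<.035);q=t[m]
    if len(q)>8:
        r=least_squares(lambda k:np.hypot(*(q-k).T)-.024,[0,0],loss="soft_l1",f_scale=.002);print(lo,hi,len(q),np.round(r.x,4))
E
python3 chk.py
```

```text
tcp in tray [0.0052 0.0008] z 0.1167 tool y yaw -14.288380216071713 j [-0.21 -0.13 -0.33 -0.   -1.35 -1.61] F [ 0.3 -0.9  0.2]
blue tray-frame p2/50/98 [[-0.015, -0.006, 0.011], [0.014, 0.015, 0.073], [0.026, 0.024, 0.088]]
rim ((438.29132080078125, -295.221923828125), (123.47618103027344, 122.26023864746094), 75.64518737792969)
0.012 0.03 81 [ 0.0023 -0.0011]
0.03 0.045 72 [ 0.0022 -0.0006]
0.045 0.06 68 [ 0.0027 -0.0012]
0.06 0.072 62 [ 0.0016 -0.001 ]
```

Standing and released. I go straight up, then over the tally and close the fingers.

move_arm(targets=[[[6.5,0,0,-1.5,0],[6.5,0,0,-4,0],[6.5,0,0,-8,0],[6.5,0,0,-12,0],[6.5,0,0,-12,0]]])

```text
t: 19.2
tcp_pos: [0.4408, -0.2961, 0.2422]
tcp_rot: [[0.247, 0.969, 0.024], [0.969, -0.247, -0.006], [-0.0, 0.025, -1.0]]
wrist_force: [0.4, 0.2, -0.4]
width: 0.0649
```

```bash
python3 chk.py
python3 - <<'E'
from h import *
s=ctrl.sense();print(np.round(s["tcp_pos"],4));R=s["tcp_rot"]
print("tally shift cm",np.round(R.T@(np.array([.5965,-.142,.14])-s["tcp_pos"])*100,2))
E
```

```text
tcp in tray [0.0044 0.    ] z 0.2422 tool y yaw -14.290683243919345 j [-0.21 -0.17 -0.14  0.   -1.57 -1.61] F [ 0.4  0.2 -0.4]
blue tray-frame p2/50/98 [[-0.015, -0.051, 0.011], [0.013, 0.015, 0.075], [0.031, 0.024, 0.351]]
rim ((438.1952209472656, -294.7098693847656), (124.65868377685547, 122.70931243896484), 76.55377960205078)
0.012 0.03 80 [ 0.0016 -0.0014]
0.03 0.045 66 [ 0.0019 -0.0005]
0.045 0.06 74 [ 0.0024 -0.001 ]
0.06 0.072 59 [ 0.0021 -0.0014]
[ 0.4403 -0.2955  0.2395]
tally shift cm [18.72 11.13 10.21]
```

move_arm(targets=[[[0,4,2.4,0,0],[0,9,5.4,0,0],[0,14,8.4,0,0],[0,18.7,11.1,0,0],[0,18.7,11.1,4,0],[0,18.7,11.1,10.2,0],[0,18.7,11.1,14,0],[0,18.7,11.1,15.8,0],[0,18.7,11.1,15.8,0],[0,18.7,11.1,15.8,0]]])

```text
t: 20.5
tcp_pos: [0.5984, -0.1425, 0.0865]
tcp_rot: [[0.247, 0.969, 0.024], [0.969, -0.247, -0.005], [0.001, 0.025, -1.0]]
wrist_force: [0.1, 0.3, 0.1]
width: 0.0001
```

```bash
python3 look.py
```

```text
20.5 [ 0.5984 -0.1425  0.0865] [[0.247, 0.969, 0.024], [0.969, -0.247, -0.005], [0.001, 0.025, -1.0]] [0.09 0.28 0.11] 0.0001 [ 0.1   0.11 -0.16  0.01 -1.28 -1.92]
```

move_arm(targets=[[[0,0,0,1,0],[0,0,0,2,0],[0,0,0,2.5,0],[0,0,0,2.9,0],[0,0,0,3.1,0],[0,0,0,3.1,0]]])

```text
t: 21.25
tcp_pos: [0.5991, -0.1428, 0.0559]
tcp_rot: [[0.247, 0.969, 0.024], [0.969, -0.246, -0.005], [0.001, 0.025, -1.0]]
wrist_force: [-2.8, 0.7, 4.9]
width: -0.0001
```

Contact, with the spring nearly fully in (about 5 N). A little further to the stop.

move_arm(targets=[[[0,0,0,0.2,0],[0,0,0,0.4,0],[0,0,0,0.4,0],[0,0,0,0.4,0]]])

```text
t: 21.75
tcp_pos: [0.5994, -0.1429, 0.0532]
tcp_rot: [[0.246, 0.969, 0.025], [0.969, -0.246, -0.005], [0.001, 0.026, -1.0]]
wrist_force: [-4.8, 1.8, 9.8]
width: -0.0001
```

move_arm(targets=[[[0,0,0,0.2,0],[0,0,0,0.3,0],[0,0,0,0.3,0],[0,0,0,0.3,0]]])

```text
t: 22.25
tcp_pos: [0.5995, -0.1429, 0.053]
tcp_rot: [[0.246, 0.969, 0.026], [0.969, -0.246, -0.006], [0.0, 0.026, -1.0]]
wrist_force: [-10.7, 4.4, 17.5]
width: 0.0
```

At the stop: 17.5 N with only 0.2 mm more travel. I release, rise and make the final check.

move_arm(targets=[[[0,0,0,-1,0],[0,0,0,-3,0],[0,0,0,-7,0],[0,0,0,-12,0],[0,0,0,-17,0],[0,0,0,-20,0],[0,0,0,-20,0],[0,0,0,-20,0]]])

```text
t: 23.25
tcp_pos: [0.5943, -0.1415, 0.2523]
tcp_rot: [[0.246, 0.969, 0.025], [0.969, -0.246, -0.006], [0.001, 0.026, -1.0]]
wrist_force: [0.0, 0.1, -0.3]
width: -0.0
```

```bash
python3 look.py scene; python3 chk.py
python3 - <<'E'
from h import *
d=np.load("scene.npz");P,im=d["P"],d["im"];H,S,V=[x.astype(int) for x in cv2.split(cv2.cvtColor(im,cv2.COLOR_RGB2HSV))]
q=P[(d["de"]>0)&(H>45)&(H<75)&(S>120)&(P[...,0]>.55)&(P[...,1]>-.2)&(P[...,1]<-.1)]
print("tally z70",np.percentile(q[:,2],70))
save(im,"pics/end.png")
E
```

```text
23.25 [ 0.5943 -0.1415  0.2523] [[0.246, 0.969, 0.025], [0.969, -0.246, -0.006], [0.001, 0.026, -1.0]] [ 0.03  0.07 -0.34] -0.0 [ 0.1   0.05  0.08  0.01 -1.58 -1.92]
pics/scene_23.25.png
tcp in tray [0.1145 0.1879] z 0.2517 tool y yaw -14.225858857476503 j [ 0.1   0.05  0.08  0.01 -1.58 -1.92] F [ 0.4 -0.3 -0.7]
blue tray-frame p2/50/98 [[-0.013, -0.004, 0.012], [0.012, 0.015, 0.074], [0.027, 0.024, 0.086]]
rim ((439.1044006347656, -295.03875732421875), (123.58106231689453, 122.4251937866211), 76.49095153808594)
0.012 0.03 75 [ 0.0022 -0.0011]
0.03 0.045 78 [ 0.0023 -0.0004]
0.045 0.06 70 [ 0.0022 -0.0012]
0.06 0.072 59 [ 0.0022 -0.0013]
tally z70 0.0361814182242236
```

View pics/end.png

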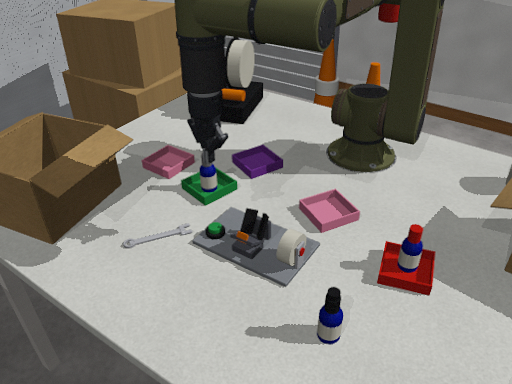

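The bottle stands in the green tray at (208,178), the tally (215,229) is back up at z = 0.036, and the wrench, spare and reject bottles look unmoved. The gripper is clear in the air above the tally.

```bash
python3 -c "
from cell import ctrl
print(ctrl.sign_off())"
```

```text
the job is handed in; nothing more can be done
None
```

The job is done and handed in; the simulator gives no verdict, so what follows rests on my own checks.

- **Pump test:** I pressed the pump head along the bottle's axis. Force rose from about 8 N to 24 N over the last 2 mm, so it was at its stop. The head sprang back, and the bottle had moved no more than about 1 mm in the cradle.
- **Moving the bottle:** I lifted the bottle out by the collar with no sign of slipping. The tool cannot tilt, so I stood the bottle up by pivoting its foot against the green tray's wall. The first try failed because the foot slid on the floor; a second with more downward force worked. I then moved it to the middle of the tray, set it down and let go.
- **Tally:** After releasing the bottle I pressed the plunger until force reached 17.5 N with only 0.2 mm of further travel, then let go.

**Last checks (about 23 s of the 58 s used):**
- The bottle is upright, with body centres at four heights agreeing within about 1 mm. It stands about 2 mm from the tray's centre.
- The tally top is back at 36 mm, the same height as in the same camera's first picture.
- The wrist force is about zero and the gripper is in free air.
- The reject bottle, spare bottle and wrench look unmoved. I judged that by eye in the last picture and did not measure them. I also did not measure the pump head's final position in the tray.

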